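# Latch the leak-test chamber and set its regulator to 6

## Robot

A 6-joint arm with a two-finger parallel gripper is mounted at the origin on the work surface. World frame = base frame: x ahead of the robot, y to its left, z up, the work surface at z = 0. Lengths are in m, angles in rad, forces in N, time in s.
With the tool pointing down it reaches from about 0.35 to 0.975 m from the base axis. Payload 4.9 kg.
Tool frame: the origin (TCP) lies midway between the tips of the shut fingers; the grasp point (between the pads) lies 19 mm behind it; z points along the fingers, y is the line along which they close (so a half turn about z gives the same grasp; the last joint's range is limited). The gripper opens to 85 mm and grips with 20 to 120 N. Pads are 22 mm wide; open, the fingers measure 114 mm over their backs; the gripper's body (76 mm by 85 mm) begins 54 mm behind the grasp point. The pads swing forward as they close: fully open they stand 13 mm farther back than shut.
Start: joints at [1.185, 0.053, 1.613, -0, 1.476, -0.119], TCP at [0.165, 0.603, 0.198] pointing down, gripper open.
Joint ranges: [-3.01, 3.01], [-1.01, 2.22], [0.06, 2.58], [-1.02, 4.17], [0.09, 2.62], [-3.14, 3.14]. Speed limits (rad/s): [2.57, 2.57, 3.14, 3.14, 3.14, 3.14].

## Interface

Orientations are given as a 3x3 rotation matrix whose columns are the frame's x, y, z axes.
In Python, from workcell import env gives the robot as it stands. The module is installed in compiled form; this text tells all that it offers.
- The arm moves only by the tool carry_out, never from a script. Its argument "plan" is a list of rows, each a list of 7 numbers: the shift along the tool's x, y, z in mm, then the turn, a rotation vector about the tool's x, y, z in rad, then the opening, from 0 (shut) to 1 (fully open). A call has 1 to 12 rows; each row shifts and turns the commanded pose from where the row before left it, along the tool's axes as they then stand; what a row does not reach is not made up. A row lasts 1/12 s, in which the tool goes at most 41.7 mm and 7.16 degrees, less where a joint would pass 70% of its speed; a pose out of reach is approached as far as the arm can. A call with a gripper value outside its range is refused whole. The fingers move at their own pace and stop on an object; "squeeze" is the grip in N (left out, the last holds). Time passes only in rows, so rows that do not move let the fingers close. It gives the time, the measured TCP pose, the force, the opening and the grip force at its end, in the units of the state.
- env.observe(): the state, without advancing time (a new reading comes with each control period).
- env.grab_frame(name): name is "scene" or "side" or "wrist"; returns (picture, depth): 384x512x3 uint8, red, green, blue; 384x512 float32, m along the optical axis (not along the pixel's ray), 0 where there is no reading.
- env.camera_model(name): a dict with "fx", "fy", "cx", "cy" (pixels), "extrinsics" (4x4, takes a point from world to camera coordinates); the wrist camera has in their place "mount" (4x4, takes a point from camera to tool coordinates, whose origin is the TCP and whose axes are the flange's). Camera axes: x right, y down, z forward; pixel columns grow to the right and rows downward; lengths in m; the calibration is good to about 2 mm. A picture is of the moment at which its call begins: read the wrist's pose just before it. camera_model takes no time and is no camera call.
- env.close_job(): hands the job in; it is judged then, once.
The state is a dict: "time": time; "q": joint angles; "qvel": joint speeds; "tau": joint torques, N m; "tool_pos": TCP position; "ee_rot": TCP orientation; "force": force on the tool from outside, world axes, zero at the start; "torque": the same for the moment, N m; "width": opening from 0.0 (shut) to 1.0 (fully open); "gripper_force": force on a finger pad.
Only numpy, scipy, OpenCV 4.12 (cv2) and the standard library are available. Lean on these libraries where they do the work, as an engineer would, in place of code of your own. Each camera call takes 0.05 s, during which the arm holds its last target. There are 200 camera calls.

## Task

Close up the leak-test chamber: press the draw latch's loop down over its keeper, then snap the lever over and fully down so that the cover is drawn in. Only then turn the numbered sleeve on the pressure regulator to 6, never running on to 7, and let go. Leave the cans and the other things on the bench where they stand.

Things in the scene. Friction and masses are not known exactly. Their poses are not given: they have to be found in the camera images.
- chamber: Leak-test chamber, a fixed box lying along its own x: blue body (x -130 to 15 mm) and aluminium end cover (x 20 to 75 mm), 120 mm wide, flat top 100 mm above the bench. Origin at bench level on the mid-plane (y = 0); z up. The draw latch lies on top along the mid-plane: red lever pivoted on the blue body, steel keeper on the cover.
- latch_pivot (a point): Lever's pivot, at x -20, z 116 mm in the chamber's frame; its axes are the chamber's (latch line along x, keeper at +x).
- lever_end (a point): Free end of the red latch lever, a flat plate 26 mm wide, 4 mm thick, on a pivot line along the chamber's y; this point is 66 mm from the pivot. Moves with the lever.
- latch_lever (a joint): Lever angle, rad. 0 = open: standing up, at 95 degrees from the chamber's +x (measured up and over to -x). Grows as it swings away from the keeper and down; 1.48 = fully shut, lying flat along -x at pivot height. Once hooked it needs about 4 to 8 N near its end, goes over centre at about 1.25 and then stays shut; let go earlier it may spring back. Unhooked it stays where left.
- latch_loop (a joint): Loop angle relative to the lever, rad; the loop's elevation above level, towards chamber +x, is latch_lever + latch_loop. The loop (two legs 34 mm apart, crossbar, yellow tab) is hinged on the lever 14 mm from its pivot, 10 degrees further round. Friction holds it raised; below about 0.75 it drops by itself. While steep, push it towards +x: bearing straight down on it swings the lever. Hooked, lever open, elevation is about -0.3.
- loop_bar (a point): Middle of the loop's crossbar (5 mm thick), 60 mm from the loop's hinge.
- loop_tab (a point): Top of the loop's yellow thumb tab, 20 x 26 mm, 4 mm thick; this point is its middle, 71 mm from the loop's hinge. The place to press the loop down.
- keeper (a point): Seat of the crossbar's middle behind the keeper's lip, on the cover, 12 mm above the chamber's top. The lip, 22 mm wide, stands just on the -x side of this point, up to 21 mm above the chamber's top. With the lever open the bar comes down 1 to 3 mm to the +x side of this point.
- cover (a joint): How far the end cover is drawn in against its seal, m: 0 = slack, about 0.004 when latched. Springy, 4 N per mm.
- regulator: Pressure regulator, a fixed grey stand with a 130 x 130 mm foot. Origin at bench level, 132 mm under the centre of the sleeve's white scale disc. Its round head leans towards its own -x by 0.52 rad (30 degrees) from vertical. Red index pointer on the uphill (+x) side of the disc. A small gauge, under 125 mm tall, sits behind it (+x).
- sleeve_grip (a point): Point on the sleeve's axis at which to grip it; its z axis is the sleeve's axis, pointing out of the regulator (30 degrees from vertical). The black ribbed sleeve is a cylinder of 42 mm diameter, reaching 21 mm beyond this point along the axis and 24 mm below it, down to the top of the white scale disc (92 mm diameter, 8 mm thick).
- sleeve (a joint): Sleeve angle, rad. Numbers 1 to 8 stand 24 degrees (0.4189 rad) apart with a click stop at each: number n is at (n - 1) x 0.4189, so 6 (on a green field) is at 2.094. It grows when turned clockwise as seen from outside, looking at the sleeve's end. The detents take about 0.15 N m and pull the sleeve to the nearest number when it is let go.
- can_red: Bystander: full red drinks can, standing, 58 mm diameter, 146 mm tall. Origin under its middle.
- can_yellow: Bystander: full yellow drinks can, standing, 58 mm diameter, 146 mm tall. Origin under its middle.
- can_orange: Bystander: full orange drinks can, standing, 58 mm diameter, 146 mm tall. Origin under its middle.
- tape_roll: Bystander: cardboard-brown roll, 70 mm diameter, 48 mm tall, lying flat. Origin under its middle.
- lid_stack: Bystander: aluminium stack of can lids, 54 mm diameter, 40 mm tall. Origin under its middle.
- spanner: Bystander: steel spanner lying flat, 180 mm long along its x. Origin under its middle.
- marker: Bystander: black and blue marker pen, 120 mm long, 17 mm thick, lying along its x. Origin under the middle of its 100 mm black part.

How it is judged:
On the way, in this order (a step that is already met when the one before it is completed fails the run):
1. the loop's crossbar is down behind the keeper's lip while the lever still stands open (z of loop_bar in the frame of keeper between -0.006 and 0.006 m and x of loop_bar in the frame of keeper between -0.004 and 0.008 m and value of joint latch_lever below 0.5 rad), for 0.1 s.
2. the lever is snapped fully down with the loop hooked and the cover drawn in (z of loop_bar in the frame of keeper between -0.006 and 0.006 m and x of loop_bar in the frame of keeper between -0.004 and 0.008 m and value of joint latch_lever above 1.42 rad and value of joint cover above 0.0022 m), for 0.2 s.
3. the sleeve stands at 6 (value of joint sleeve between 1.9845 and 2.2045 rad), for 0.2 s.
At the end, for the whole second after the job is handed in: The crossbar is still behind the keeper (within 6 to 8 mm of its seat), the lever is down past 1.42 rad, the cover is drawn in by more than 2.2 mm, and the sleeve rests released at 6 (2.094 rad within 0.11 rad) (all of step 2 and all of step 3 and velocity of joint sleeve between -0.1 and 0.1 rad/s); the robot touches nothing.
It fails at once if the sleeve is run past 6 towards 7 (beyond 2.36 rad) (value of joint sleeve above 2.36 rad).
It fails at once if a bystander is shifted by more than 25 mm (distance of any of can_red, can_yellow, can_orange, tape_roll, lid_stack, spanner, marker from where it was at the start of the episode above 0.025 m).
It fails at once if a can is tipped over (angle between any of can_red, can_yellow, can_orange's own z axis and vertical above 0.5 rad).
It also fails if it takes over 69 s, if anything falls off the work surface, if the arm or the gripper's body presses on something with over 40 N, if the wrist force passes 120 N, or if a joint passes its speed limit or range.

## Working session

There is one attempt and no reset: what is moved stays moved. The work goes in short steps, Python scripts to look and compute and a tool call to move; the robot and the scene stay as the last step left them, time stands still between calls to the robot, and variables do not carry over. Pictures are saved under pics/ and viewed, at most 10 in all, crops included, and the job is handed in when it is done.

Besides the shell and the picture viewer there is one more tool, called after "Request:" by a JSON object that holds its "method" and its "body", one argument or row to a line. carry_out: Moves the arm, as the interface text tells. Its arguments: {"type":"object","properties":{"plan":{"type":"array","items":{"type":"array","items":{"type":"number"}}},"squeeze":{"type":"number"}},"required":["plan"]}

```bash
mkdir -p pics
cat > h.py <<'E'
import numpy as np, cv2
from workcell import env
def save(name,out):
    p,d=env.grab_frame(name); cv2.imwrite(f'pics/{out}.png',p[:,:,::-1]); np.savez(f'pics/{out}.npz',p=p,d=d); return p,d
def extr(name):
    m=env.camera_model(name)
    if name!='wrist': return m,np.linalg.inv(m['extrinsics'])
    s=env.observe(); T=np.eye(4); T[:3,:3]=s['ee_rot']; T[:3,3]=s['tool_pos']
    return m,T@np.array(m['mount'])
def cloud(m,T,d):
    v,u=np.mgrid[:d.shape[0],:d.shape[1]]
    c=np.stack([(u-m['cx'])/m['fx']*d,(v-m['cy'])/m['fy']*d,d],-1)
    P=c@T[:3,:3].T+T[:3,3]; P[d==0]=np.nan; return P
def proj(m,T,X):
    c=(np.atleast_2d(X)-T[:3,3])@T[:3,:3]
    return np.c_[c[:,0]/c[:,2]*m['fx']+m['cx'],c[:,1]/c[:,2]*m['fy']+m['cy']]
E
python3 - <<'E'
from h import *
a=save('scene','s0')[0];b=save('side','d0')[0]
np.set_printoptions(precision=3,suppress=True)
for n in('scene','side'):
    m,T=extr(n);print(n,m['fx'],m['cx'],m['cy'],T)
print(env.observe())
E
```

```text
scene 392.3059969105963 256.64074378027266 192.1048165796708 [[ 0.183  0.637 -0.749  1.491]
 [ 0.983 -0.136  0.125 -0.172]
 [-0.023 -0.759 -0.651  0.957]
 [ 0.     0.     0.     1.   ]]
side 406.7279392562655 252.0220742073136 195.1016347235097 [[-0.998 -0.044  0.04   0.516]
 [-0.058  0.569 -0.82   0.888]
 [ 0.014 -0.821 -0.571  0.746]
 [ 0.     0.     0.     1.   ]]
{'time': 0.1, 'q': array([ 1.185,  0.053,  1.614,  0.   ,  1.476, -0.119]), 'qvel': array([ 0.001, -0.001, -0.005, -0.   ,  0.002, -0.   ]), 'tau': array([ -0.   , -39.49 , -37.136,  -0.   ,   0.004,   0.   ]), 'tool_pos': array([0.164, 0.602, 0.197]), 'ee_rot': array([[-0.965,  0.264, -0.001],
       [ 0.264,  0.965, -0.002],
       [ 0.   , -0.002, -1.   ]]), 'force': array([0.165, 0.049, 0.243]), 'torque': array([-0.029, -0.025, -0.01 ]), 'gripper_force': 0.0, 'width': 1.0000629302904451}
```

View pics/s0.png

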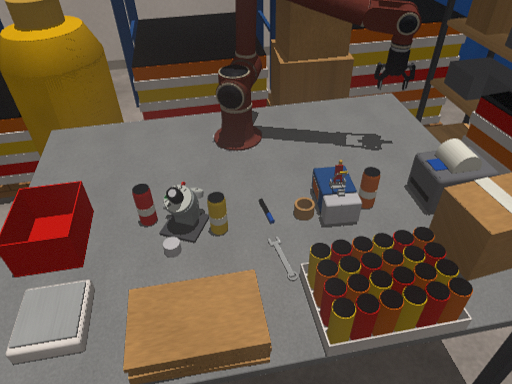

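View pics/d0.png

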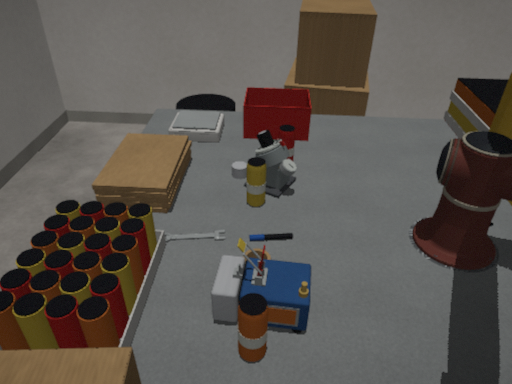

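The scene view shows the chamber at about (335,195) with its cover facing away from the robot. The orange can stands beside it at (370,187), and the regulator is at (183,210) between the red (146,204) and yellow (217,213) cans. In the side view the lever (red) and loop (yellow tab) stand at about (258,258). Next I measure positions.

```bash
cat > m.py <<'E'
from h import *
np.set_printoptions(precision=4,suppress=True)
C={}
for n,f in(('scene','s0'),('side','d0')):
    z=np.load(f'pics/{f}.npz');m,T=extr(n);C[n]=(z['p'],cloud(m,T,z['d']))
def hsv(p): return cv2.cvtColor(p,cv2.COLOR_RGB2HSV).astype(int)
for n in C:
    p,P=C[n];h=hsv(p);H,S,V=h[...,0],h[...,1],h[...,2];x,y,z=np.moveaxis(P,-1,0)
    blue=(H>105)&(H<130)&(S>120)&(x>.3)&(x<.9)&(y>.05)&(y<.6)
    top=(abs(z-.1)<.012)&(x>.35)&(x<1)&(y>.1)&(y<.6)
    for nm,mk in(('bluetop',blue&top),('top',top)):
        q=P[mk][:,:2]
        lab=cv2.morphologyEx(mk.astype(np.uint8),cv2.MORPH_OPEN,np.ones((3,3)))
        k,l,st,_=cv2.connectedComponentsWithStats(lab)
        for i in np.argsort(-st[1:,4])[:3]+1:
            q=P[l==i]; print(n,nm,st[i],cv2.minAreaRect(q[:,:2].astype(np.float32)),np.median(q[:,2]))
    # regulator & cans: heights
    for nm,mk in(('tall',(z>.11)&(x>.35)&(x<.95)&(y>-.6)&(y<.7)),('white',(S<40)&(V>150)&(z>.08)&(z<.2)&(y<.1)&(x>.35)&(x<.95)),('darkhead',(V<60)&(z>.12)&(x>.4)&(x<1)&(y<.5)&(y>-.6))):
        k,l,st,_=cv2.connectedComponentsWithStats(mk.astype(np.uint8))
        for i in range(1,k):
            if st[i,4]>25:
                q=P[l==i];print(n,nm,st[i],np.median(q,0),np.ptp(q,0),'hsv',np.median(h[l==i],0))
    # red lever / yellow tab near chamber
E
python3 m.py
python3 - <<'E'
import cv2,numpy as np
a=cv2.imread('pics/s0.png');b=cv2.imread('pics/d0.png')
f=lambda i,u,v,w,h:cv2.resize(i[v:v+h,u:u+w],(400,300),interpolation=cv2.INTER_CUBIC)
cv2.imwrite('pics/c0.png',np.vstack([np.hstack([f(a,135,165,100,75),f(a,300,155,100,75)]),np.hstack([f(b,240,115,80,60),f(b,205,232,120,90)])]))
E
```

```text
scene bluetop [314 167  20  27 367] ((0.48867592215538025, 0.2422621250152588), (0.06979674100875854, 0.14772182703018188), 82.65333557128906) 0.0987643655875573
scene bluetop [345 176  10  17 115] ((0.5280059576034546, 0.311187207698822), (0.030460331588983536, 0.08935938030481339), 67.76982116699219) 0.0983744717823819
scene bluetop [334 189   3   3   9] ((0.5489751100540161, 0.25089606642723083), (0.007091277278959751, 0.01905526965856552), 70.00322723388672) 0.098790497404047
scene top [ 313  167   49   42 1173] ((0.5215854644775391, 0.26311975717544556), (0.1190776601433754, 0.20993103086948395), 85.4204330444336) 0.09844963613847091
scene top [434 211  63  51 430] ((0.8195036053657532, 0.5310403108596802), (0.20876212418079376, 0.05736976116895676), 21.153078079223633) 0.10043175444560021
scene top [412 165  30  31 201] ((0.5538854598999023, 0.5685318112373352), (0.1675126850605011, 0.021079162135720253), 6.335076332092285) 0.10062704208753004
scene tall [ 413  139   99  118 6500] [0.7626 0.5843 0.1846] [0.4477 0.1857 0.1021] hsv [ 16. 126. 108.]
scene tall [329 160  19  25 216
[... 7672 characters left out ...]
 28  21 433] [0.8898 0.3504 0.1471] [0.0704 0.0725 0.0303] hsv [120.  49.  21.]
side darkhead [ 90 273  28  21 435] [0.8289 0.3504 0.1471] [0.061  0.064  0.0184] hsv [120.  46.  22.]
side darkhead [  0 292  13  20 137] [0.9921 0.4094 0.1474] [0.018  0.0432 0.0061] hsv [113.  51.  19.]
side darkhead [ 13 292  32  24 525] [0.9491 0.4098 0.1471] [0.0695 0.0737 0.0295] hsv [114.  49.  20.]
side darkhead [239 293  29  23 489] [0.536  0.3822 0.1472] [0.0524 0.0524 0.0094] hsv [120.  43.  22.]
side darkhead [ 45 294  31  24 524] [0.8892 0.4102 0.147 ] [0.0638 0.0652 0.0286] hsv [120.   48.5  21. ]
side darkhead [ 77 296  31  24 528] [0.8294 0.4095 0.147 ] [0.0585 0.0669 0.0212] hsv [120.  44.  21.]
```

View pics/c0.png

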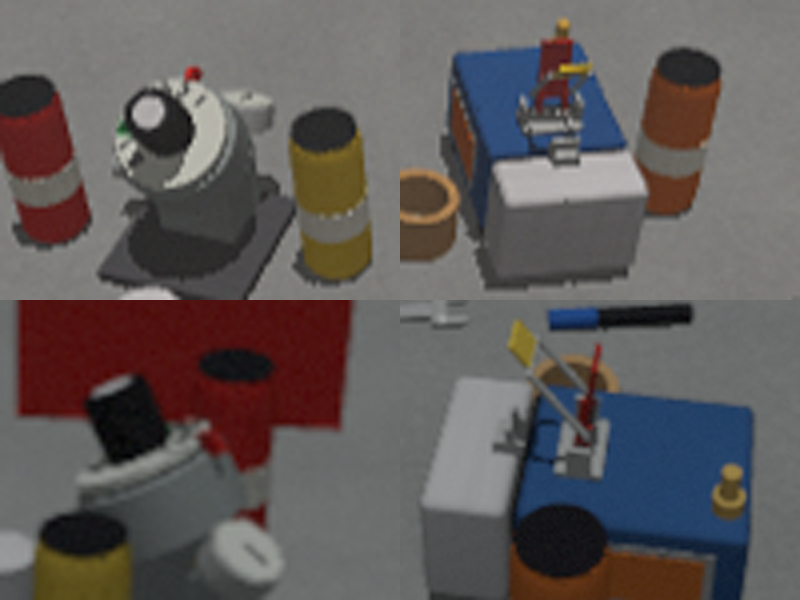

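The crops show the red lever upright. The loop is raised about 45° towards the cover (tab at side ≈(241,244)), and the keeper is on the cover. The regulator's sleeve leans towards the scene camera, with a green field on its left and the red pointer uphill. Next I refine the latch points.

```bash
sed -i '/^for n in C/,$d' m.py
cat > m2.py <<'E'
from m import *
for n in C:
    p,P=C[n];h=hsv(p);H,S,V=np.moveaxis(h,-1,0);x,y,z=np.moveaxis(P,-1,0)
    box=(x>.4)&(x<.65)&(y>.2)&(y<.34)&(z>.105)
    for nm,mk in(('yel',box&(H>18)&(H<35)&(S>140)),('red',box&((H<8)|(H>172))&(S>130)),('grey',box&(S<70)&(x>.56)&(z<.13))):
        q=P[mk]; 
        if len(q): print(n,nm,len(q),np.median(q,0),np.percentile(q,[5,95],axis=0).ravel()); 
        if nm!='red': print(np.argwhere(mk)[:,::-1].mean(0))
    x0=(x>.35)&(x<.7)&(y>.1)&(y<.45)&(abs(z-.1)<.004)
    l,k=None,None
    lab=cv2.connectedComponentsWithStats(x0.astype(np.uint8)); i=1+np.argmax(lab[2][1:,4]); q=P[lab[1]==i][:,:2]
    r=cv2.minAreaRect(q.astype(np.float32));print(r)
    # white cap / green / red pointer at regulator
    box=(x>.4)&(x<.65)&(y>-.36)&(y<-.17)&(z>.1)
    for nm,mk in(('green',box&(H>40)&(H<85)&(S>120)),('red',box&((H<8)|(H>172))&(S>130))):
        q=P[mk]; 
        if len(q): print(n,nm,len(q),np.median(q,0),q[:6])
print(np.array(env.camera_model('wrist')['mount']),env.camera_model('wrist')['fx'])
E
python3 m2.py
```

```text
scene yel 17 [0.5267 0.2727 0.159 ] [0.4347 0.2524 0.1295 0.5729 0.3083 0.1923]
[342.     167.8824]
scene red 71 [0.5254 0.2648 0.1628] [0.52   0.2539 0.128  0.5315 0.2744 0.1799]
scene grey 40 [0.5768 0.259  0.1113] [0.5711 0.2502 0.1061 0.5845 0.2694 0.1216]
[340.75  191.975]
((0.5231475234031677, 0.26311981678009033), (0.11760226637125015, 0.20682044327259064), 85.35541534423828)
scene green 2 [ 0.5289 -0.3019  0.152 ] [[ 0.5106 -0.3059  0.1369]
 [ 0.5473 -0.2979  0.1671]]
scene red 38 [ 0.4768 -0.357   0.1324] [[ 0.4856 -0.2464  0.1685]
 [ 0.4827 -0.2435  0.1657]
 [ 0.4832 -0.2403  0.1656]
 [ 0.4824 -0.2503  0.1625]
 [ 0.4861 -0.2469  0.1649]
 [ 0.4842 -0.244   0.1629]]
side yel 92 [0.5634 0.2744 0.185 ] [0.4334 0.2561 0.1086 0.5717 0.3196 0.1942]
[264.7065 262.2717]
side red 48 [0.5248 0.2787 0.1443] [0.5203 0.2544 0.1201 0.5299 0.2818 0.1817]
side grey 96 [0.5731 0.2674 0.1103] [0.5648 0.2544 0.1062 0.5825 0.2751 0.1218]
[238.2917 271.3021]
((0.49018192291259766, 0.27120649814605713), (0.11998622864484787, 0.14564748108386993), 85.08299255371094)
side red 158 [ 0.4648 -0.3536  0.1301] [[ 0.5263 -0.278   0.1858]
 [ 0.5231 -0.2768  0.183 ]
 [ 0.477  -0.349   0.1501]
 [ 0.4734 -0.3582  0.1458]
 [ 0.4701 -0.3577  0.1462]
 [ 0.4667 -0.3597  0.1454]]
[[ 0.0001 -0.9632 -0.2688  0.0672]
 [ 1.      0.0001 -0.0001  0.0015]
 [ 0.0001 -0.2688  0.9632 -0.1769]
 [ 0.      0.      0.      1.    ]] 314.7271066758064
```

Request:
{"method": "carry_out", "body": {
  "plan": [
    [-32,-16,-12,0,0,-0.1,0],
    [-32,-16,-12,0,0,-0.09,0],
    [-36,-10,-12,0,0,0,0],
    [-36,-10,-12,0,0,0,0],
    [-36,-10,-12,0,0,0,0],
    [-36,-10,-11,0,0,0,0],
    [-36,-10,-11,0,0,0,0],
    [-36,-10,-11,0,0,0,0],
    [-36,-10,0,0,0,0,0],
    [-36,-10,0,0,0,0,0],
    [-36,-10,0,0,0,0,0],
    [-36,-10,0,0,0,0,0]
  ]
}}

```text
time: 1.1
tool_pos: [0.573, 0.4295, 0.2904]
ee_rot: [[-0.997, 0.077, -0.001], [0.077, 0.997, -0.0], [0.001, -0.001, -1.0]]
force: [0.3, 1.6, 0.1]
width: -0.003
gripper_force: 0.0
```

Request:
{"method": "carry_out", "body": {
  "plan": [
    [4,-33,0,0,0,0,0],
    [4,-33,0,0,0,0,0],
    [4,-33,0,0,0,0,0],
    [4,-33,0,0,0,0,0],
    [4,-33,0,0,0,0,0],
    [0,0,0,0,0,0,0],
    [0,0,0,0,0,0,0]
  ]
}}

```text
time: 1.68
tool_pos: [0.5388, 0.2663, 0.2908]
ee_rot: [[-0.997, 0.079, -0.0], [0.079, 0.997, 0.0], [0.0, 0.0, -1.0]]
force: [-0.5, 0.7, -0.4]
width: 0.003
gripper_force: 0.0
```

```bash
cat > w.py <<'E'
from m import *
import sys
m,T=extr('wrist');p,d=save('wrist',sys.argv[1]);np.savez('pics/T_'+sys.argv[1],T=T)
P=cloud(m,T,d);h=hsv(p);H,S,V=np.moveaxis(h,-1,0);x,y,z=np.moveaxis(P,-1,0)
print(env.observe()['tool_pos'],env.observe()['time'])
E
cat > w1.py <<'E'
from w import *
for nm,mk in(('yel',(H>18)&(H<35)&(S>140)),('red',((H<8)|(H>172))&(S>130)),('grey',(S<70)&(z<.13)&(z>.104)),('top',abs(z-.1)<.006),('blue',(abs(z-.1)<.006)&(S>120)&(H>100)&(H<130))):
    k,l,st,_=cv2.connectedComponentsWithStats(mk.astype(np.uint8))
    for i in range(1,k):
        if st[i,4]>30:
            q=P[l==i];print(nm,st[i],np.median(q,0),np.percentile(q,[3,97],axis=0).ravel(),cv2.minAreaRect(q[:,:2].astype(np.float32)))
E
python3 w1.py w1
```

```text
[0.5389 0.2673 0.2908] 1.7333
yel [280  65   9  16  62] [0.4392 0.3053 0.1133] [0.4322 0.3017 0.1038 0.4454 0.3075 0.1324] ((0.43877583742141724, 0.3046845495700836), (0.006448368076235056, 0.014811589382588863), 84.41199493408203)
yel [  0 182   4  22  68] [ 0.5632 -0.1156  0.0131] [ 0.5503 -0.1223  0.0094  0.5781 -0.1139  0.0179] ((0.5649046897888184, -0.1173584833741188), (0.0057983784936368465, 0.032436300069093704), 76.34312438964844)
yel [243 206  27  18 473] [nan nan nan] [nan nan nan nan nan nan] ((0.5680849552154541, 0.26535195112228394), (0.024261221289634705, 0.012806612998247147), 84.03389739990234)
red [243 157  28  10 188] [0.5225 0.2694 0.1817] [0.5203 0.257  0.1329 0.5257 0.2813 0.1839] ((0.5233367085456848, 0.26807960867881775), (0.007498955354094505, 0.027325520291924477), 2.258300542831421)
grey [234 146  47  26 557] [0.5223 0.2688 0.1055] [0.5148 0.2448 0.1042 0.538  0.2933 0.126 ] ((0.5289226174354553, 0.26927459239959717), (0.05055306851863861, 0.029182294383645058), 85.19550323486328)
grey [243 168  28   4 106] [0.5418 0.2674 0.1053] [0.539  0.2532 0.1041 0.544
[... 1648 characters left out ...]
13, 0.5393822193145752), (0.05271068587899208, 0.10691143572330475), 55.65077209472656)
top [367 342   9   6  33] [0.8031 0.4104 0.0976] [0.8019 0.4056 0.0943 0.8046 0.4145 0.1045] ((0.8032881021499634, 0.40954384207725525), (0.00292397802695632, 0.010890163481235504), 1.9862662553787231)
blue [  203    59   108   128 10908] [0.4786 0.2713 0.1011] [0.4241 0.2162 0.099  0.5557 0.3276 0.1026] ((0.4922455847263336, 0.2713925838470459), (0.11836898326873779, 0.14294475317001343), 85.6152572631836)
blue [243 173  28  14 380] [0.5544 0.2664 0.101 ] [0.5463 0.2513 0.0988 0.5631 0.2816 0.1026] ((0.5546845197677612, 0.26686084270477295), (0.03261628374457359, 0.017366638407111168), 86.02552795410156)
```

View pics/w1.png

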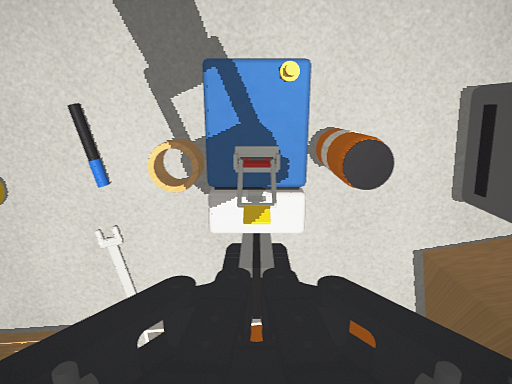

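The wrist view confirms it: tab at (257,214), lever top at (257,162), and keeper under the loop at about (257,196). The chamber origin comes out at (0.549, 0.267) with yaw −4.45°. I'll lower the shut fingers between the lever and the tab.

Request:
{"method": "carry_out", "body": {
  "plan": [
    [-2,0.5,26,0,0,0,0],
    [-2,0.5,26,0,0,0,0],
    [-2,0,26,0,0,0,0],
    [-2,0,26,0,0,0,0],
    [0,0,0,0,0,0,0]
  ]
}}

```text
time: 2.15
tool_pos: [0.5435, 0.2679, 0.1796]
ee_rot: [[-0.997, 0.075, -0.011], [0.075, 0.997, -0.004], [0.011, -0.004, -1.0]]
force: [-0.5, 0.4, -1.2]
width: -0.002
gripper_force: 0.0
```

Request:
{"method": "carry_out", "body": {
  "plan": [
    [-5,0,0,0,0,0,0],
    [-4,0,1,0,0,0,0],
    [-4,0,3,0,0,0,0],
    [-4,0,3,0,0,0,0],
    [-4,0,4,0,0,0,0],
    [-4,0,5,0,0,0,0],
    [-4,0,6,0,0,0,0],
    [0,0,0,0,0,0,0]
  ]
}}

```text
time: 2.82
tool_pos: [0.5758, 0.2652, 0.1632]
ee_rot: [[-0.997, 0.077, -0.002], [0.077, 0.997, -0.001], [0.002, -0.001, -1.0]]
force: [-1.0, 0.2, -0.4]
width: 0.001
gripper_force: 0.0
```

Run:
```python
from h import *
p,d=save('side','d1');q,_=save('scene','s1')
f=lambda i,u,v,w,h:cv2.resize(i[v:v+h,u:u+w],(400,300),interpolation=cv2.INTER_CUBIC)
cv2.imwrite('pics/c1.png',np.hstack([f(q,300,135,100,75),f(p,205,222,120,90)])[:,:,::-1])
```

```text
(no output)
```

View pics/c1.png

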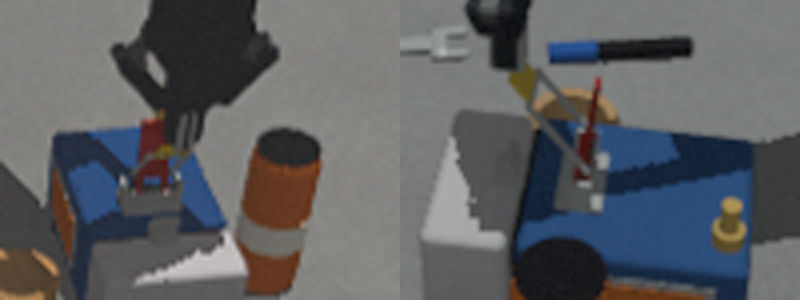

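```bash
cat > lp.py <<'E'
from h import *
c,s=np.cos(-.0777),np.sin(-.0777)
def W(X,Y,Z): return np.array([.549+c*X-s*Y,.267+s*X+c*Y,Z])
def H(a): t=np.deg2rad(105)+a; return np.array([-.020+.014*np.cos(t),.116+.014*np.sin(t)])
def tab(a,e,r=.071): h=H(a)+r*np.array([np.cos(e),np.sin(e)]); return W(h[0],0,h[1])
def lev(a,r=.066): t=np.deg2rad(95)+a; return W(-.020+r*np.cos(t),0,.116+r*np.sin(t))
E
python3 - <<'E'
from lp import *
np.set_printoptions(precision=3,suppress=True)
for n,f in(('side','d1'),('scene','s1')):
    m,T=extr(n);print(n,'tcp',proj(m,T,env.observe()['tool_pos']),'lev',proj(m,T,lev(0)))
    for e in(1.1,.925,.8,.7,.5):print(e,proj(m,T,tab(0,e)))
    z=np.load(f'pics/{f}.npz');P=cloud(m,T,z['d']);h=cv2.cvtColor(z['p'],cv2.COLOR_RGB2HSV).astype(int)
    x,y,zz=np.moveaxis(P,-1,0)
    mk=(h[...,0]>18)&(h[...,0]<35)&(h[...,1]>140)&(x>.5)&(x<.65)&(y>.22)&(y<.3)&(zz>.12)
    print(np.median(P[mk],0),np.argwhere(mk)[:,::-1].mean(0),mk.sum())
E
```

```text
side tcp [[237.049 253.151]] lev [[262.412 249.266]]
1.1 [[245.788 243.488]]
0.925 [[240.681 245.39 ]]
0.8 [[237.449 247.166]]
0.7 [[235.152 248.81 ]]
0.5 [[231.415 252.609]]
[0.563 0.271 0.193] [246.672 221.299] 67
scene tcp [[344.302 179.118]] lev [[340.365 165.018]]
1.1 [[343.652 168.626]]
0.925 [[344.308 172.264]]
0.8 [[344.669 174.99 ]]
0.7 [[344.888 177.211]]
0.5 [[345.128 181.648]]
[0.572 0.252 0.193] [341.2 172. ] 5
```

Run:
```python
from lp import *
q=np.load('pics/s1.npz')['p'];p=np.load('pics/d1.npz')['p']
f=lambda i,u,v,w,h:cv2.resize(i[v:v+h,u:u+w],(400,600),interpolation=cv2.INTER_NEAREST)
cv2.imwrite('pics/c2.png',np.hstack([f(q,325,140,40,60),f(p,225,215,40,60)])[:,:,::-1])
```

```text
(no output)
```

View pics/c2.png

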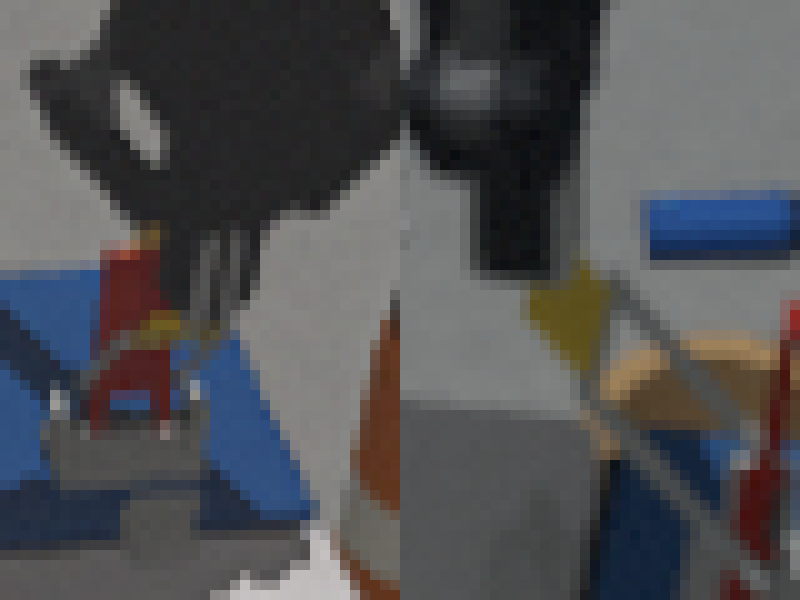

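Run:
```python
from lp import *
np.set_printoptions(precision=3,suppress=True)
print(env.observe()['tool_pos'],env.observe()['time'],env.observe()['q'])
for n,f,px in(('side','d1',[(236,241),(236,235),(234,241),(239,241),(241,247),(239,245)]),('scene','s1',[(343,168),(346,168),(348,168),(342,172),(344,173)])):
    m,T=extr(n);z=np.load(f'pics/{f}.npz');P=cloud(m,T,z['d'])
    for u,v in px: print(n,u,v,P[v,u], z['p'][v,u])
```

```text
[0.576 0.266 0.164] 2.9167 [ 0.315  0.097  1.623  0.     1.423 -1.179]
side 236 241 [0.576 0.278 0.209] [16 21 19]
side 236 235 [0.576 0.279 0.225] [19 19 23]
side 234 241 [0.58  0.279 0.209] [17 20 20]
side 239 241 [0.57  0.278 0.209] [24 27 27]
side 241 247 [0.567 0.272 0.188] [92 80 29]
side 239 245 [0.571 0.273 0.194] [94 82 31]
scene 343 168 [0.582 0.253 0.215] [31 33 34]
scene 346 168 [0.59  0.258 0.221] [49 49 49]
scene 348 168 [0.588 0.266 0.218] [71 70 71]
scene 342 172 [0.577 0.254 0.196] [110  90  32]
scene 344 173 [0.566 0.266 0.182] [79 78 68]
```

Run:
```python
from lp import *
np.set_printoptions(precision=3,suppress=True)
m,T=extr('side');p,d=save('side','d2');P=cloud(m,T,d)
for v in range(236,256,2): print(v,[(P[v,u].round(3).tolist()) for u in (233,236,238)],p[v,236])
m,T=extr('scene');p,d=save('scene','s2');P=cloud(m,T,d)
for v in range(164,182,2): print(v,[(P[v,u].round(3).tolist()) for u in (343,346,349)],p[v,346])
m,T=extr('wrist');mm=np.linalg.inv(m['mount'])
w=np.load('pics/w1.npz')['d']; c=mm[:3,3]; print('tcp in wrist cam',c, c[0]/c[2]*m['fx']+m['cx'],c[1]/c[2]*m['fy']+m['cy'])
print([round(float(w[v,257]),3) for v in range(225,300,6)])
```

```text
236 [[0.582, 0.279, 0.222], [0.576, 0.281, 0.224], [0.572, 0.278, 0.222]] [21 22 24]
238 [[0.582, 0.278, 0.216], [0.576, 0.279, 0.217], [0.572, 0.279, 0.218]] [18 18 23]
240 [[0.582, 0.278, 0.211], [0.576, 0.277, 0.21], [0.572, 0.279, 0.213]] [15 19 19]
242 [[0.583, 0.271, 0.199], [0.576, 0.277, 0.205], [0.572, 0.278, 0.206]] [66 68 68]
244 [[0.607, 0.055, 0.001], [0.599, 0.051, -0.003], [0.573, 0.27, 0.193]] [122 125 125]
246 [[0.606, 0.063, 0.001], [0.598, 0.057, -0.004], [0.573, 0.277, 0.194]] [121 124 121]
248 [[0.605, 0.07, -0.0], [0.597, 0.068, -0.001], [0.592, 0.068, -0.001]] [122 125 124]
250 [[0.605, 0.076, -0.002], [0.597, 0.075, -0.002], [0.591, 0.079, 0.001]] [123 125 125]
252 [[0.604, 0.086, 0.0], [0.596, 0.086, 0.001], [0.59, 0.084, -0.001]] [122 125 123]
254 [[0.603, 0.091, -0.003], [0.595, 0.092, -0.002], [0.59, 0.091, -0.002]] [126 129 128]
164 [[0.581, 0.251, 0.23], [0.587, 0.258, 0.234], [0.587, 0.268, 0.232]] [79 79 79]
166 [[0.584, 0.251, 0.225], [0.583, 0.261, 0.223], [0.583, 0.271, 0.222]] [68 67 67]
168 [[0.583, 0.252, 0.216], [0.585, 0.261, 0.217], [0.584, 0.272, 0.214]] [48 46 47]
170 [[0.581, 0.254, 0.207], [0.588, 0.26, 0.211], [0.584, 0.272, 0.206]] [41 40 40]
172 [[0.582, 0.254, 0.2], [0.586, 0.262, 0.202], [0.347, 0.39, -0.0]] [69 60 41]
174 [[0.563, 0.264, 0.176], [0.558, 0.277, 0.169], [0.359, 0.386, -0.001]] [70 74 80]
176 [[0.533, 0.28, 0.142], [0.484, 0.314, 0.098], [0.483, 0.326, 0.095]] [ 49  81 129]
178 [[0.494, 0.299, 0.1], [0.495, 0.31, 0.098], [0.499, 0.319, 0.1]] [ 49  80 128]
180 [[0.523, 0.287, 0.115], [0.504, 0.307, 0.097], [0.506, 0.317, 0.097]] [ 57  83 128]
tcp in wrist cam [-0.001  0.017  0.188] 253.79939553483342 223.72959137796536
[0.391, 0.393, 0.144, 0.138, 0.131, 0.126, 0.121, 0.118, 0.116, 0.118, 0.12, 0.119, 0.12]
```

The fixed cameras and the wrist camera agree that the real fingertips end about 38 mm short of the reported TCP. The reported z is 0.164, but the tips are at about 0.202, above the tab, and nothing has been touched. I'll treat the true tip as TCP + 38 mm back along the tool's z from here, and redo the approach.

Request:
{"method": "carry_out", "body": {
  "plan": [
    [15,0,0,0,0,0,0],
    [14,0,0,0,0,0,0],
    [0,0,0,0,0,0,0],
    [0,0,8,0,0,0,0],
    [0,0,7,0,0,0,0],
    [0,0,0,0,0,0,0]
  ]
}}

```text
time: 3.52
tool_pos: [0.5463, 0.2675, 0.1477]
ee_rot: [[-0.997, 0.077, -0.003], [0.077, 0.997, -0.001], [0.003, -0.001, -1.0]]
force: [-0.1, 0.4, -0.4]
width: -0.001
gripper_force: 0.0
```

Request:
{"method": "carry_out", "body": {
  "plan": [
    [-4,0,0,0,0,0,0],
    [-4,0,1,0,0,0,0],
    [-3,0,2,0,0,0,0],
    [-3,0,2,0,0,0,0],
    [-3,0,3,0,0,0,0],
    [-3,0,3,0,0,0,0],
    [0,0,0,0,0,0,0]
  ]
}}

```text
time: 4.1
tool_pos: [0.5671, 0.2661, 0.1381]
ee_rot: [[-0.997, 0.077, -0.001], [0.077, 0.997, -0.0], [0.001, -0.001, -1.0]]
force: [-0.8, -0.1, 0.5]
width: 0.007
gripper_force: 0.0
```

```bash
cat > st.py <<'E'
from lp import *
import sys
np.set_printoptions(precision=3,suppress=True)
s=env.observe();r=s['tool_pos']-[.549,.267,0];print('t',s['time'],'X,Y,tipz',c*r[0]+s_*r[1] if 0 else (c*r[0]+np.sin(-.0777)*r[1])*1e3,(-np.sin(-.0777)*r[0]+c*r[1])*1e3,(r[2]+.038)*1e3,'F',s['force'])
for n in('side','scene'):
    m,T=extr(n);p,d=save(n,n+sys.argv[1]);P=cloud(m,T,d);h=cv2.cvtColor(p,cv2.COLOR_RGB2HSV).astype(int);x,y,z=np.moveaxis(P,-1,0)
    box=(x>.4)&(x<.65)&(y>.235)&(y<.297)&(z>.105)
    for nm,mk in(('tab',box&(h[...,0]>20)&(h[...,0]<35)&(h[...,1]>120)&(x>.5)),('lever',box&((h[...,0]<6)|(h[...,0]>174))&(h[...,1]>140))):
        q=P[mk]-[.549,.267,0]
        if len(q): 
            X=c*q[:,0]+np.sin(-.0777)*q[:,1]; print(n,nm,len(q),'X med/5/95',np.percentile(X,[50,5,95])*1e3,'z',np.percentile(q[:,2],[50,5,95])*1e3)
E
python3 st.py a
```

```text
t 4.1 X,Y,tipz 18.11062869343936 0.5460183796753665 176.05679778249907 F [-0.758 -0.085  0.474]
side tab 93 X med/5/95 [ 33.379 -20.161  42.271] z [170.236 164.044 367.041]
side lever 212 X med/5/95 [ -88.356 -130.623   47.812] z [461.179 132.596 503.123]
scene tab 19 X med/5/95 [40.148 28.854 47.679] z [159.83  153.416 162.717]
scene lever 431 X med/5/95 [ -18.604 -108.123   47.188] z [487.694 143.836 514.103]
```

The tab has moved down to about (35, 166) mm, an elevation of about 0.55. I'll carry on along the arc.

Request:
{"method": "carry_out", "body": {
  "plan": [
    [-4,0,5,0,0,0,0],
    [-4,0,6,0,0,0,0],
    [-4,0,6,0,0,0,0],
    [-4,0,7,0,0,0,0],
    [-5,0,6,0,0,0,0],
    [-5,0,6,0,0,0,0],
    [-4,0,7,0,0,0,0],
    [0,0,7,0,0,0,0],
    [0,0,7,0,0,0,0],
    [0,0,0,0,0,0,0]
  ]
}}

```text
time: 5.03
tool_pos: [0.5955, 0.2637, 0.0796]
ee_rot: [[-0.997, 0.077, -0.004], [0.077, 0.997, -0.001], [0.004, -0.001, -1.0]]
force: [-1.0, -1.2, -0.4]
width: 0.002
gripper_force: 0.0
```

```bash
sed -i 's/(z>.105)$/(z>.105)\&(z<.2)/' st.py; python3 st.py b
```

```text
t 5.0333 X,Y,tipz 46.61356330549105 0.33240274531229225 117.60316793360478 F [-0.999 -1.22  -0.37 ]
side tab 19 X med/5/95 [45.333 36.43  50.297] z [109.482 108.019 114.168]
side lever 42 X med/5/95 [-24.999 -28.212 -18.926] z [145.651 122.74  181.599]
scene tab 21 X med/5/95 [48.518 38.495 57.626] z [108.54  106.411 116.186]
scene lever 6 X med/5/95 [-21.895 -23.548 -19.418] z [136.153 131.484 142.852]
```

The tab is at (45, 109) mm, as it should be when hooked, and the lever is still open. A light extra press to seat it.

Request:
{"method": "carry_out", "body": {
  "plan": [
    [0,0,3,0,0,0,0],
    [0,0,2,0,0,0,0],
    [0,0,2,0,0,0,0],
    [0,0,0,0,0,0,0],
    [0,0,0,0,0,0,0]
  ]
}}

```text
time: 5.55
tool_pos: [0.5981, 0.2646, 0.0779]
ee_rot: [[-0.997, 0.077, 0.003], [0.077, 0.997, 0.001], [-0.003, 0.001, -1.0]]
force: [-2.2, -1.2, 7.8]
width: -0.001
gripper_force: 3.3
```

```bash
python3 st.py c
```

```text
t 5.55 X,Y,tipz 49.12284462325931 1.4212923458563738 115.92148386155596 F [-2.243 -1.183  7.822]
side tab 24 X med/5/95 [41.14  36.334 50.019] z [110.079 106.424 119.148]
side lever 42 X med/5/95 [-24.913 -28.108 -18.7  ] z [146.071 119.804 181.307]
scene tab 13 X med/5/95 [47.058 36.504 55.129] z [110.312 107.455 118.565]
scene lever 5 X med/5/95 [-21.56  -24.736 -19.524] z [133.819 132.042 139.452]
```

Request:
{"method": "carry_out", "body": {
  "plan": [
    [0,0,-20,0,0,0,0],
    [0,0,-25,0,0,0,0],
    [0,0,-17,0,0,0,0],
    [15,-1,0,0,0,0,0],
    [15,0,0,0,0,0,0],
    [12,0,0,0,0,0,0],
    [8,0,0,0,0,0,0],
    [4,0,0,0,0,0,0],
    [0,0,0,0,0,0,0],
    [0,0,0,0,0,0,0]
  ]
}}

```text
time: 6.48
tool_pos: [0.5432, 0.2673, 0.1372]
ee_rot: [[-0.997, 0.077, 0.001], [0.077, 0.997, 0.0], [-0.001, 0.0, -1.0]]
force: [-0.3, 0.6, 0.4]
width: -0.001
gripper_force: 0.0
```

```bash
python3 st.py d
```

```text
t 6.4833 X,Y,tipz -5.784285197341634 -0.13722189981986957 175.20824368790196 F [-0.342  0.593  0.434]
side tab 61 X med/5/95 [43.639 36.703 51.079] z [110.081 106.113 113.137]
side lever 44 X med/5/95 [-24.922 -28.136 -18.768] z [143.577 120.901 181.735]
scene tab 42 X med/5/95 [43.064 35.054 52.483] z [109.677 105.595 112.509]
scene lever 37 X med/5/95 [-21.986 -24.865 -16.708] z [143.347 128.871 167.781]
```

The loop is hooked: the tab rests at (43, 110) mm. Now I push the lever over.

Request:
{"method": "carry_out", "body": {
  "plan": [
    [6,0,0,0,0,0,0],
    [6,0,1,0,0,0,0],
    [7,0,2,0,0,0,0],
    [7,0,2,0,0,0,0],
    [6,0,3,0,0,0,0],
    [6,0,4,0,0,0,0],
    [5,0,4,0,0,0,0],
    [0,0,0,0,0,0,0]
  ]
}}

```text
time: 7.25
tool_pos: [0.4984, 0.2707, 0.1199]
ee_rot: [[-0.997, 0.076, -0.002], [0.076, 0.997, -0.0], [0.002, -0.0, -1.0]]
force: [-0.3, 0.7, -0.1]
width: 0.001
gripper_force: 0.0
```

```bash
python3 st.py e
```

```text
t 7.25 X,Y,tipz -50.693747124160204 -0.21098861777964997 157.90121459739416 F [-0.331  0.664 -0.148]
side tab 65 X med/5/95 [37.5   30.437 44.837] z [111.906 109.385 113.812]
side lever 152 X med/5/95 [-41.365 -67.94  -23.341] z [135.636 121.438 159.561]
scene tab 39 X med/5/95 [38.487 30.266 44.631] z [110.189 107.736 114.834]
scene lever 64 X med/5/95 [-40.863 -54.067 -22.454] z [135.287 123.859 145.549]
```

Request:
{"method": "carry_out", "body": {
  "plan": [
    [4,0,6,0,0,0,0],
    [4,0,6,0,0,0,0],
    [4,0,6,0,0,0,0],
    [3,0,7,0,0,0,0],
    [3,0,7,0,0,0,0],
    [2,0,7,0,0,0,0],
    [1,0,7,0,0,0,0],
    [0,0,0,0,0,0,0]
  ]
}}

```text
time: 8.02
tool_pos: [0.4806, 0.2723, 0.0842]
ee_rot: [[-0.997, 0.076, 0.001], [0.076, 0.997, -0.002], [-0.001, -0.002, -1.0]]
force: [-18.4, -10.5, 45.4]
width: -0.001
gripper_force: 22.8
```

```bash
python3 st.py f
```

```text
t 8.0167 X,Y,tipz -68.5598070860365 -0.05074738434568925 122.1685507579111 F [-18.404 -10.465  45.425]
side tab 69 X med/5/95 [36.331 29.243 43.935] z [114.446 112.288 116.005]
side lever 173 X med/5/95 [-46.868 -83.586 -25.562] z [117.656 115.556 120.685]
scene tab 32 X med/5/95 [36.947 29.063 45.04 ] z [113.743 111.022 115.305]
scene lever 34 X med/5/95 [-45.976 -66.249 -25.466] z [117.473 114.103 120.444]
```

The lever is flat at z ≈ 117. Next I retract and check.

Request:
{"method": "carry_out", "body": {
  "plan": [
    [0,0,-10,0,0,0,0],
    [0,0,-20,0,0,0,0],
    [0,0,-35,0,0,0,0],
    [0,0,-40,0,0,0,0],
    [0,0,-40,0,0,0,0],
    [0,0,-15,0,0,0,0],
    [0,0,0,0,0,0,0]
  ]
}}

```text
time: 8.7
tool_pos: [0.4811, 0.2732, 0.2403]
ee_rot: [[-0.997, 0.077, 0.007], [0.077, 0.997, 0.003], [-0.007, 0.004, -1.0]]
force: [0.3, -0.5, -0.8]
width: 0.003
gripper_force: 0.0
```

```bash
python3 st.py g; python3 w1.py w2|egrep 'yel|red|grey|blue|0.59'
```

```text
t 8.7 X,Y,tipz -68.18256793473863 0.9188788125316397 278.3156948767987 F [ 0.305 -0.456 -0.789]
side tab 69 X med/5/95 [36.355 29.266 43.866] z [114.054 112.129 115.463]
side lever 255 X med/5/95 [-55.51  -82.375 -27.41 ] z [117.891 115.876 120.609]
scene tab 30 X med/5/95 [37.686 30.382 45.299] z [113.766 111.563 115.467]
scene lever 30 X med/5/95 [-38.356 -79.892 -25.534] z [117.872 114.793 120.563]
yel [285 128   8  12  43] [0.435  0.3059 0.1147] [0.4322 0.3036 0.1123 0.4405 0.3089 0.131 ] ((0.4368085265159607, 0.306179404258728), (0.004383961204439402, 0.01082413736730814), 78.42078399658203)
red [ 242  165   27   68 1557] [nan nan nan] [nan nan nan nan nan nan] ((0.4971657693386078, 0.2704482972621918), (0.02545052208006382, 0.0679849237203598), 85.01707458496094)
grey [230 212  13  31 340] [0.5246 0.2495 0.1167] [0.5129 0.2445 0.1044 0.5408 0.2554 0.1257] ((0.5271385908126831, 0.24974532425403595), (0.011683360673487186, 0.03154517710208893), 86.95372772216797)
grey [269 212  13  31 325] [0.5271 0.2889 0.1168] [0.5153 0.2835 0.1045 0.5435 0.294  0.1257] ((0.530092179775238, 0.2881620526313782), (0.011598256416618824, 0.03121800534427166), 86.02295684814453)
grey [247 220  17  13 211] [0.5277 0.2685 0.1063] [0.5182 0.2605 0.1044 0.5309 0.2766 0.1205] ((0.5245187878608704, 0.2688177824020386), (0.01661122776567936, 0.013348449021577835), 85.63224029541016)
top [  195   117   123   168 13120] [0.4796 0.2713 0.101 ] [0.423  0.2138 0.0976 0.5804 0.3289 0.1026] ((0.5111895203590393, 0.27063634991645813), (0.12038438022136688, 0.18185104429721832), 85.60264587402344)
blue [  195   117   121   136 11605] [0.4724 0.2711 0.101 ] [0.4226 0.2161 0.0988 0.5531 0.3281 0.1024] ((0.491531640291214, 0.27140963077545166), (0.11804544925689697, 0.142533540725708), 85.60448455810547)
```

The latch is shut: the lever lies flat at z ≈ 118 and the loop is still on the keeper. Now to the regulator, going over at height and then tilting.

Request:
{"method": "carry_out", "body": {
  "plan": [
    [-8,-20,-5,0,0,0,0],
    [-8,-35,-5,0,0,0,0],
    [-8,-35,0,0,0,0,0],
    [-8,-35,0,0,0,0,0],
    [-8,-35,0,0,0,0,0],
    [-8,-35,0,0,0,0,0],
    [-8,-35,0,0,0,0,0],
    [-8,-35,0,0,0,0,0],
    [-8,-35,0,0,0,0,0],
    [-8,-35,0,0,0,0,0],
    [-8,-35,0,0,0,0,0],
    [-8,-35,0,0,0,0,0]
  ]
}}

```text
time: 9.85
tool_pos: [0.5422, -0.1401, 0.2414]
ee_rot: [[-0.997, 0.077, -0.005], [0.077, 0.997, 0.002], [0.005, 0.002, -1.0]]
force: [0.5, 0.3, -0.3]
width: -0.001
gripper_force: 0.0
```

Request:
{"method": "carry_out", "body": {
  "plan": [
    [-8,-35,0,0,0,0,1],
    [-8,-35,0,0,0,0,1],
    [-8,-35,0,0,0,0,1],
    [-8,-35,0,0,0,0,1],
    [-2,-17,0,0,0,0,1],
    [0,0,0,-0.038,0.079,0,1],
    [0,0,0,-0.038,0.079,0,1],
    [0,0,0,-0.038,0.079,0,1],
    [0,0,0,-0.038,0.079,0,1],
    [0,0,0,-0.038,0.079,0,1],
    [0,0,0,-0.036,0.077,0,1],
    [0,0,0,0,0,0,1]
  ]
}}

```text
time: 10.85
tool_pos: [0.5653, -0.2975, 0.238]
ee_rot: [[-0.888, 0.129, -0.442], [0.013, 0.967, 0.256], [0.46, 0.221, -0.86]]
force: [0.5, -0.2, -1.5]
width: 1.001
gripper_force: 0.0
```

```bash
cat > w3.py <<'E'
from w import *
print(env.observe()['q'],T)
box=(x>.42)&(x<.64)&(y>-.36)&(y<-.16)&(z>.1)
for nm,mk in(('green',box&(H>40)&(H<85)&(S>100)),('red',box&((H<8)|(H>172))&(S>130)),('white',box&(S<40)&(V>150))):
    k,l,st,_=cv2.connectedComponentsWithStats(mk.astype(np.uint8))
    for i in range(1,k):
        if st[i,4]>25:
            q=P[l==i];print(nm,st[i],np.median(q,0));
            if nm=='white':
                c0=q.mean(0);u,s,vt=np.linalg.svd(q-np.median(q,0),full_matrices=False);print('  normal',vt[2],s)
E
python3 w3.py w3; python3 -c "
import cv2;i=cv2.imread('pics/w3.png');cv2.imwrite('pics/w3b.png',cv2.resize(i,(768,576)))"
```

```text
[ 0.5652 -0.2974  0.2395] 10.9
[-0.5855  0.4526  1.1457 -0.0354  2.0736 -2.0889] [[ 0.1284  0.974  -0.1868  0.5837]
 [ 0.9668 -0.0809  0.2425 -0.3403]
 [ 0.2211 -0.2117 -0.952   0.4216]
 [ 0.      0.      0.      1.    ]]
green [215 175  22  17 201] [ 0.5137 -0.296   0.1386]
red [150 128  13  44 297] [ 0.4795 -0.3547  0.1347]
red [278 134  12  19 128] [ 0.4856 -0.2432  0.165 ]
white [278 123  38  39 617] [ 0.4636 -0.2026  0.1081]
  normal [-0.3672  0.274   0.8889] [0.3393 0.2456 0.0627]
white [ 213  145   99   94 3846] [ 0.52   -0.2571  0.1466]
  normal [ 0.4447 -0.2238  0.8672] [1.6856 1.5763 0.2549]
white [247 194  31  30 735] [ 0.5472 -0.2748  0.18  ]
  normal [ 0.4346 -0.241   0.8678] [0.1733 0.1678 0.0181]
```

View pics/w3b.png

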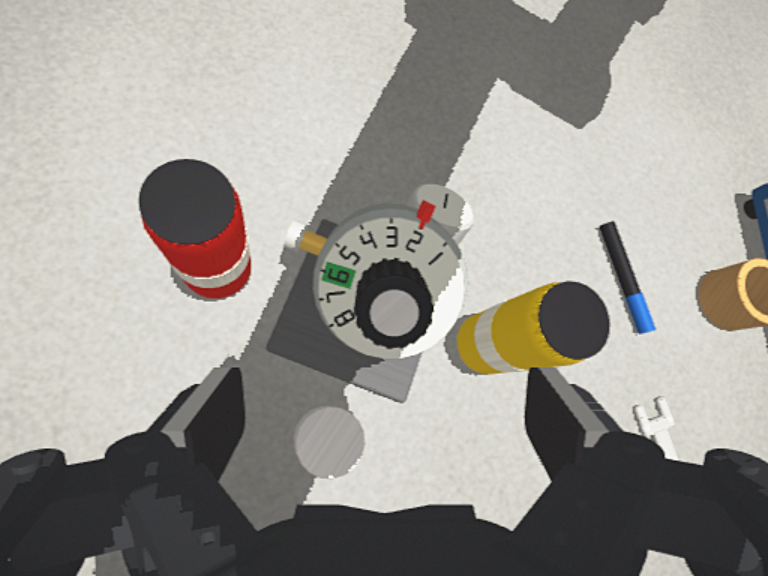

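The wrist view shows the pointer (425,212) at number 2, the green 6 at (338,275) and the sleeve cap at (394,313), in the enlarged picture. The cap's normal confirms the 30° lean at azimuth −29°. I still need the exact angle to 6 and the true finger and body depths in the tool frame.

```bash
cat > a.py <<'E'
from m import *
z=np.load('pics/w3.npz');T=np.load('pics/T_w3.npz')['T'];p,d=z['p'],z['d'];m=env.camera_model('wrist');P=cloud(m,T,d)
M=np.array(m['mount']);Q=cloud(m,M,d)*1e3
for u,v in[(150,250),(157,250),(160,260),(355,250),(362,250),(358,265),(150,290),(257,342),(257,350),(220,345),(290,345),(120,300),(100,300)]: print((u,v),Q[v,u],p[v,u])
E=np.array([.5472,-.2748,.180]);n=np.array([.435,-.241,.868]);n/=np.linalg.norm(n)
ex=-np.array([n[0],n[1],0]);ex/=np.linalg.norm(ex);ex=ex-n*(ex@n);ex/=np.linalg.norm(ex);ey=np.cross(n,ex)
def ray(u,v,h): # intersect with plane at E - h n
    o=T[:3,3];r=T[:3,:3]@np.array([(u-m['cx'])/m['fx'],(v-m['cy'])/m['fy'],1]);t=((E-h*n-o)@n)/(r@n);return o+t*r
h=cv2.cvtColor(p,cv2.COLOR_RGB2HSV).astype(int);H,S,V=np.moveaxis(h,-1,0)
def ang(X): return np.arctan2((X-E)@ey,(X-E)@ex)
mk=(H>40)&(H<85)&(S>100);uv=np.argwhere(mk)[:,::-1]; uv=uv[(abs(uv-[225,183])<20).all(1)].mean(0);print(uv)
g=ray(*uv,.045);print('6: ',ang(g),np.linalg.norm(g-E+.045*n))
r=ray(278+6,150,.04);print('ptr tip',ang(r));r=ray(283,141,.04);print('ptr',ang(r))
for nm,u,v in(('1',436,255),('2',414,240),('3',392,237),('4',369,239),('5',350,257),('7',331,296),('8',343,318)): X=ray(u/1.5,v/1.5,.045);print(nm,ang(X),np.linalg.norm(X-E+.045*n))
E
python3 a.py
```

```text
(150, 250) [ 10.4755 -42.4892 -56.9654] [64 64 61]
(157, 250) [  8.6762 -40.8782 -53.1801] [40 38 38]
(160, 260) [  2.9742 -40.6182 -51.2769] [39 38 39]
(355, 250) [  8.076   44.5081 -51.8811] [43 40 42]
(362, 250) [ 10.2798  45.841  -56.516 ] [59 55 56]
(358, 265) [  3.8622  44.4323 -57.4732] [42 41 42]
(150, 290) [ -2.4026 -40.5865 -66.4095] [40 40 41]
(257, 342) [   9.314     1.8761 -108.9348] [15 17 21]
(257, 350) [  10.7041    1.8633 -113.2729] [44 44 44]
(220, 345) [   9.4432   -7.5251 -110.1511] [45 46 48]
(290, 345) [   9.9545   10.1791 -110.7333] [46 46 48]
(120, 300) [  6.4854 -43.1822 -86.3618] [43 43 46]
(100, 300) [ 12.0812 -45.0551 -94.668 ] [45 46 48]
[225.2736 182.8458]
6:  1.6869581067627644 0.034913749544022224
ptr tip -0.019803218623554796
ptr 0.06338131186384774
1 -0.4446332170243797 0.03566669812320719
2 0.028853083924652585 0.03492215275796376
3 0.424158141561262 0.03398314382619399
4 0.8287508433075658 0.03554582318955228
5 1.2977902091007418 0.03347647896101257
7 2.084955298377158 0.037996169405103704
8 2.5252196282010195 0.03538471834666478
```

Every finger feature sits about 36.5 mm behind its stated place: tips, pads and body (at −109 mm). So the true grasp point is 55.5 mm behind the TCP. The 6 is 1.687 rad from the pointer, which fits four clicks (1.676). Now approaching the sleeve along its axis.

Request:
{"method": "carry_out", "body": {
  "plan": [
    [-11,4.6,0,0,0,0,1],
    [0,0,20,0,0,0,1],
    [0,0,25,0,0,0,1],
    [0,0,25,0,0,0,1],
    [0,0,20,0,0,0,1],
    [0,0,10,0,0,0,1],
    [0,0,0,0,0,0,1],
    [0,0,0,0,0,0,1]
  ]
}}

```text
time: 11.57
tool_pos: [0.533, -0.2685, 0.1554]
ee_rot: [[-0.893, 0.126, -0.432], [0.016, 0.968, 0.249], [0.45, 0.215, -0.867]]
force: [0.4, -0.5, -0.1]
width: 0.999
gripper_force: 0.0
```

```bash
cat > w4.py <<'E'
from w import *
s=env.observe();q=P[(S<45)&(V>60)&(y<-.2)&(y>-.33)&(x>.5)&(x<.58)&(z>.165)]
E=np.median(q,0);print(len(q),E,'in tool mm',s['ee_rot'].T@(E-s['tool_pos'])*1e3,'n in tool',s['ee_rot'].T@np.array([.435,-.241,.868]),s['force'],s['ee_rot'])
E
python3 w4.py w4
```

```text
[ 0.5336 -0.2691  0.1562] 11.6167
4028 [ 0.5532 -0.2687  0.186 ] in tool mm [ -4.1339   9.1592 -34.1963] n in tool [-0.0036  0.0076 -1.0003] [-0.6114 -0.192  -0.3139] [[-0.8937  0.1258 -0.4307]
 [ 0.0167  0.9686  0.2482]
 [ 0.4483  0.2146 -0.8677]]
```

Request:
{"method": "carry_out", "body": {
  "plan": [
    [-1.5,0,10,0,0,0,1],
    [0,0,12,0,0,0,1],
    [0,0,12,0,0,0,1],
    [0,0,8,0,0,0,1],
    [0,0,4,0,0,0,1],
    [0,0,0,0,0,0,1],
    [0,0,0,0,0,0,1]
  ]
}}

```text
time: 12.2
tool_pos: [0.514, -0.2573, 0.1138]
ee_rot: [[-0.892, 0.127, -0.433], [0.016, 0.968, 0.25], [0.451, 0.216, -0.866]]
force: [-0.2, 0.0, 0.5]
width: 0.998
gripper_force: 0.0
```

Request:
{"method": "carry_out", "body": {
  "plan": [
    [0,0,0,0,0,0,0],
    [0,0,0,0,0,0,0],
    [0,0,0,0,0,0,0],
    [0,0,0,0,0,0,0],
    [0,0,0,0,0,0,0],
    [0,0,0,0,0,0,0],
    [0,0,0,0,0,0,0],
    [0,0,0,0,0,0,0]
  ],
  "squeeze": 60
}}

```text
time: 12.87
tool_pos: [0.5147, -0.2581, 0.1147]
ee_rot: [[-0.893, 0.126, -0.432], [0.017, 0.969, 0.248], [0.449, 0.214, -0.867]]
force: [1.9, -1.7, 3.9]
width: 0.48
gripper_force: 61.4
```

Run:
```python
from h import *
p,d=save('side','d5');q,_=save('scene','s5');w,_=save('wrist','w5')
f=lambda i,u,v,a,b:cv2.resize(i[v:v+b,u:u+a],(400,300),interpolation=cv2.INTER_CUBIC)
cv2.imwrite('pics/c5.png',np.vstack([np.hstack([f(q,135,135,112,84),f(p,220,85,100,75)]),np.hstack([f(w,0,0,512,384),f(w,180,100,160,120)])])[:,:,::-1])
```

```text
(no output)
```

View pics/c5.png

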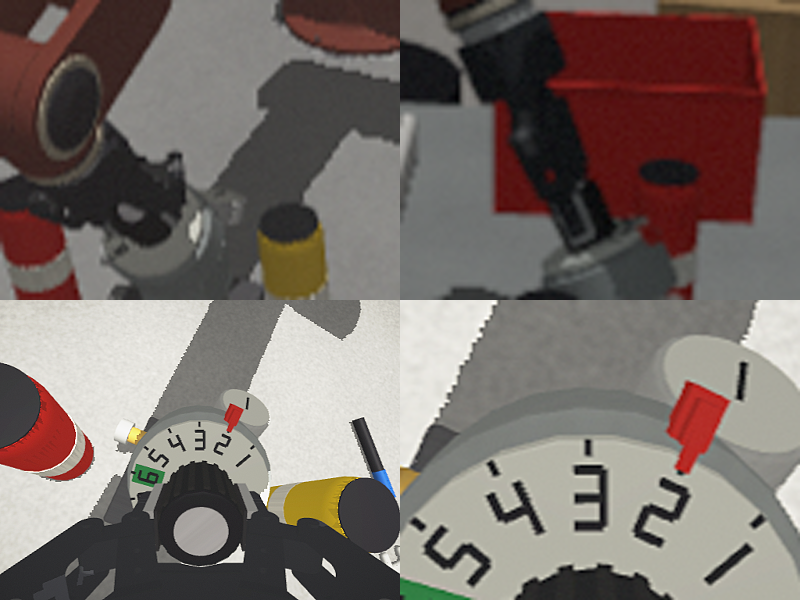

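The grip holds at width 0.48 (41 mm) around the sleeve, and the pointer is on the 2 tick. Now turning clockwise (positive about tool z).

Request:
{"method": "carry_out", "body": {
  "plan": [
    [0,0,0,0,0,0.11,0],
    [0,0,0,0,0,0.11,0],
    [0,0,0,0,0,0.11,0],
    [0,0,0,0,0,0.11,0],
    [0,0,0,0,0,0.11,0],
    [0,0,0,0,0,0.11,0],
    [0,0,0,0,0,0.11,0],
    [0,0,0,0,0,0.07,0],
    [0,0,0,0,0,0,0],
    [0,0,0,0,0,0,0]
  ]
}}

```text
time: 13.85
tool_pos: [0.5145, -0.2585, 0.1146]
ee_rot: [[-0.503, 0.748, -0.432], [0.732, 0.635, 0.248], [0.46, -0.191, -0.867]]
force: [2.1, -4.3, 3.9]
width: 0.479
gripper_force: 61.7
```

```bash
cat > g.py <<'E'
from w import *
# angle of green about sleeve axis, plane of the disc top
E=np.array([.5472,-.2748,.180]);n=np.array([.435,-.241,.868]);n/=np.linalg.norm(n)
ex=-np.array([n[0],n[1],0]);ex=ex-n*(ex@n);ex/=np.linalg.norm(ex);ey=np.cross(n,ex)
mk=((H>40)&(H<85)&(S>100)).astype(np.uint8);k,l,st,cc=cv2.connectedComponentsWithStats(mk)
for i in range(1,k):
    if st[i,4]>40:
        u,v=cc[i];o=T[:3,3];r=T[:3,:3]@np.array([(u-m['cx'])/m['fx'],(v-m['cy'])/m['fy'],1]);X=o+r*((E-.045*n-o)@n)/(r@n);X-=E-.045*n
        print(st[i],'ang',np.arctan2(X@ey,X@ex),'r',np.linalg.norm(X))
s=env.observe();print(s['q'],s['width'],s['gripper_force'],s['force'],s['torque'])
E
python3 g.py w6
```

```text
[ 0.5145 -0.2584  0.1146] 13.9
[169 210  42  30 553] ang 0.8309268168406633 r 0.035857171036796115
[190 224  10   9  59] ang 0.8612750768476686 r 0.03189836634031343
[-0.5789  0.3888  1.4376 -0.03    1.8356 -1.2348] 0.47714860555501626 61.732850074768066 [ 2.2456 -4.7728  3.7438] [-1.1422 -0.1358  0.506 ]
```

The sleeve has followed without slip: 0.855 rad turned, about 0.82 to go.

Request:
{"method": "carry_out", "body": {
  "plan": [
    [0,0,0,0,0,0.11,0],
    [0,0,0,0,0,0.11,0],
    [0,0,0,0,0,0.11,0],
    [0,0,0,0,0,0.11,0],
    [0,0,0,0,0,0.11,0],
    [0,0,0,0,0,0.11,0],
    [0,0,0,0,0,0.1,0],
    [0,0,0,0,0,0.06,0],
    [0,0,0,0,0,0,0],
    [0,0,0,0,0,0,0]
  ]
}}

```text
time: 14.73
tool_pos: [0.5141, -0.2585, 0.1148]
ee_rot: [[0.205, 0.878, -0.433], [0.963, -0.102, 0.248], [0.174, -0.468, -0.867]]
force: [0.3, -5.8, 5.5]
width: 0.478
gripper_force: 60.7
```

```bash
python3 g.py w7
```

```text
[ 0.5141 -0.2585  0.1148] 14.7833
[170 211  42  29 542] ang 0.00732072005957075 r 0.0355362984678756
[191 225  10   8  59] ang 0.03962104113871942 r 0.03160406999693179
[-0.5793  0.3887  1.4378 -0.0302  1.8366 -0.4144] 0.47925064989974536 60.697388648986816 [ 0.0454 -5.037   5.6273] [-0.944   0.0549  0.2853]
```

The 6 is at the pointer (0.007 rad). Releasing and backing off along the axis.

Request:
{"method": "carry_out", "body": {
  "plan": [
    [0,0,0,0,0,0,1],
    [0,0,0,0,0,0,1],
    [0,0,0,0,0,0,1],
    [0,0,0,0,0,0,1],
    [0,0,0,0,0,0,1],
    [0,0,0,0,0,0,1],
    [0,0,-10,0,0,0,1],
    [0,0,-20,0,0,0,1],
    [0,0,-30,0,0,0,1],
    [0,0,-30,0,0,0,1],
    [0,0,-30,0,0,0,1],
    [0,0,0,0,0,0,1]
  ]
}}

```text
time: 15.78
tool_pos: [0.5698, -0.2897, 0.2251]
ee_rot: [[0.204, 0.882, -0.424], [0.964, -0.105, 0.244], [0.171, -0.459, -0.872]]
force: [0.1, -0.4, 1.3]
width: 1.003
gripper_force: 0.0
```

```bash
python3 g.py w8; python3 st.py h
python3 - <<'E'
import cv2,numpy as np
w=cv2.imread('pics/w8.png');s=cv2.imread('pics/scene'+'h.png')
cv2.imwrite('pics/c8.png',np.hstack([cv2.resize(w,(400,300)),cv2.resize(s[120:270,130:430],(400,300))]))
E
```

```text
[ 0.5687 -0.2889  0.2225] 15.8333
[206 165  23  19 218] ang 0.017779984528721378 r 0.03432803997562937
[-0.5742  0.4467  1.1771 -0.0283  2.0319 -0.4143] 1.000152962494028 0.0 [ 0.7933 -0.1463 -0.1742] [-0.1411 -0.264   0.0509]
t 15.8333 X,Y,tipz 62.74300649999567 -552.7183518964653 260.4807129873425 F [ 0.793 -0.146 -0.174]
side tab 70 X med/5/95 [36.188 28.869 43.937] z [113.929 112.2   115.476]
side lever 255 X med/5/95 [-55.447 -82.377 -27.339] z [117.613 115.594 120.739]
scene tab 31 X med/5/95 [36.015 29.235 45.942] z [113.08  110.434 115.786]
scene lever 77 X med/5/95 [-58.63  -83.367 -29.318] z [117.032 113.572 120.387]
```

View pics/c8.png

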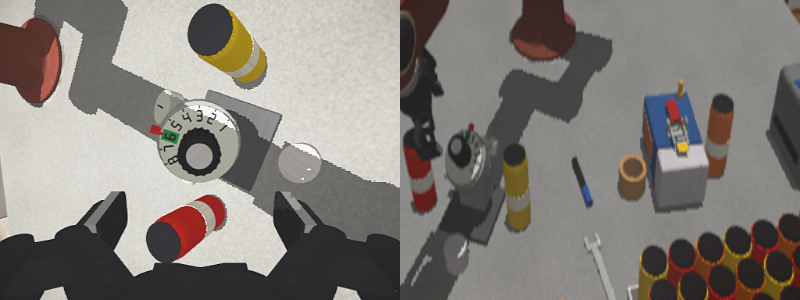

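The wrist view shows the green 6 at the red pointer (155–170,133) with the fingers clear. The scene view shows the lever flat, the loop on the keeper and every can standing. Handing in.

```bash
python3 -c "
from workcell import env
print(env.close_job())"
```

```text
the job is handed in; nothing more can be done
None
```

The latch is hooked and shut with the cover drawn in, the sleeve is released at 6, and nothing else was moved; I handed the job in at about 16 s, and no verdict came back. The real fingertips sit about 36.5 mm behind the stated TCP, so my first push passed over the loop's tab without touching it, and I corrected every later move for that.

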